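# Make up the tea tray and the coffee tray

## Task

Make up the two guest trays: in the oak tray the green tea caddy goes in the middle compartment, with the honey jar (yellow lid) and the white sugar pot in the two end ones; in the black tray go the coffee tin (copper lid) and the blue cocoa tin, one to each compartment. Keep each thing upright, set it down rather than dropping it, and leave it standing flat on the floor of its compartment. The red-lidded jam jar, the pepper mill and the white bottle are not wanted: leave them where they stand.

Things in the scene. Friction and masses are not known exactly. Their poses are not given: they have to be found in the camera images.
- oak_tray: Brown wooden tray 90 x 250 x 16 mm with three compartments, each about 80 mm (x) by 77 mm (y) inside, centred at y = -82, 0 and +82 mm. Fixed (does not move), walls and dividers 5 mm thick and 16 mm high, the compartment floors 5 mm above the worktop. Origin at the centre of its underside on the worktop, z up; its long side runs along its y axis, and the compartments lie in a row along y. 
- black_tray: Black plastic tray 90 x 170 x 16 mm with two compartments, each about 80 mm (x) by 77 mm (y) inside, centred at y = -41 and +41 mm. Fixed (does not move), walls and dividers 5 mm thick and 16 mm high, the compartment floors 5 mm above the worktop. Origin at the centre of its underside on the worktop, z up; its long side runs along its y axis, and the compartments lie in a row along y. 
- tea_caddy: Square green tea caddy, 46 x 46 mm, 68 mm tall; its top 10 mm is a green lid 48 mm square. Sides along its x and y axes. About 160 g. Loose, stands upright on the worktop at the start; origin at the centre of its underside, z up. 
- honey_jar: Round amber jar with a white label and a yellow lid, 48 mm body diameter, 70 mm tall; its top 16 mm is the lid, 43 mm across, and below it a shoulder narrows from the straight sides (up to 37 mm height) to a 38 mm neck. About 180 g. Loose, stands upright on the worktop at the start; origin at the centre of its underside, z up. 
- sugar_pot: Round white ceramic pot, 50 mm diameter with straight sides up to 52 mm, then a lid with an 18 mm knob; 66 mm tall in all. About 170 g. Loose, stands upright on the worktop at the start; origin at the centre of its underside, z up. 
- coffee_tin: Round black tin, 49 mm diameter, with a copper-coloured lid 51 mm across over its top 10 mm; 70 mm tall. About 150 g. Loose, stands upright on the worktop at the start; origin at the centre of its underside, z up. 
- cocoa_tin: Round blue tin, 45 mm diameter, with a blue lid 47 mm across over its top 10 mm; 65 mm tall. About 130 g. Loose, stands upright on the worktop at the start; origin at the centre of its underside, z up. 
- jam_jar: Dark red jar with a white label and a red lid, 48 mm diameter, 70 mm tall, standing among the stock. Bystander, to be left alone. Loose, stands upright on the worktop at the start; origin at the centre of its underside, z up. 
- pepper_mill: Dark wooden turned pepper mill, 54 mm diameter, 125 mm tall, standing at one side. Bystander, to be left alone. Loose, stands upright on the worktop at the start; origin at the centre of its underside, z up. 
- white_bottle: White plastic bottle with a blue cap, 64 mm diameter, 180 mm tall, standing at the other side. Bystander, to be left alone. Loose, stands upright on the worktop at the start; origin at the centre of its underside, z up. 
There are look-alikes about, which are no part of the job. Leave any pink look-alike of the black_tray alone.

How it is judged:
At the end, for the whole second after the job is handed in: Oak tray: tea caddy in the middle, honey jar and sugar pot in the ends; black tray: coffee tin and cocoa tin, one to a compartment. Each within 18 mm (along the tray) and 21 mm (across) of its compartment's centre, within 4 mm of its floor, upright to 0.12 rad, at rest (under 0.02 m/s) (x of tea_caddy in the frame of oak_tray between -0.021 and 0.021 m and z of tea_caddy in the frame of oak_tray between 0.001 and 0.009 m and angle between each of tea_caddy, honey_jar, sugar_pot, coffee_tin, cocoa_tin's own z axis and vertical below 0.12 rad and linear speed of each of tea_caddy, honey_jar, sugar_pot, coffee_tin, cocoa_tin below 0.02 m/s and y of tea_caddy in the frame of oak_tray between -0.018 and 0.018 m and x of honey_jar in the frame of oak_tray between -0.021 and 0.021 m and z of honey_jar in the frame of oak_tray between 0.001 and 0.009 m and (y of honey_jar in the frame of oak_tray between 0.0637 and 0.0997 m or y of honey_jar in the frame of oak_tray between -0.0997 and -0.0637 m) and x of sugar_pot in the frame of oak_tray between -0.021 and 0.021 m and z of sugar_pot in the frame of oak_tray between 0.001 and 0.009 m and (y of sugar_pot in the frame of oak_tray between 0.0637 and 0.0997 m or y of sugar_pot in the frame of oak_tray between -0.0997 and -0.0637 m) and x of coffee_tin in the frame of black_tray between -0.021 and 0.021 m and z of coffee_tin in the frame of black_tray between 0.001 and 0.009 m and (y of coffee_tin in the frame of black_tray between 0.0232 and 0.0592 m or y of coffee_tin in the frame of black_tray between -0.0592 and -0.0232 m) and x of cocoa_tin in the frame of black_tray between -0.021 and 0.021 m and z of cocoa_tin in the frame of black_tray between 0.001 and 0.009 m and (y of cocoa_tin in the frame of black_tray between 0.0232 and 0.0592 m or y of cocoa_tin in the frame of black_tray between -0.0592 and -0.0232 m)); the robot touches nothing.
It fails at once if a bystander (jam jar, pepper mill, white bottle) is moved by more than 20 mm or knocked over (0.4 rad) (distance of any of jam_jar, pepper_mill, white_bottle from where it was at the start of the episode above 0.02 m or angle between any of jam_jar, pepper_mill, white_bottle's own z axis and vertical above 0.4 rad).
It fails at once if a thing of the stock is tipped by more than 0.6 rad (angle between any of tea_caddy, honey_jar, sugar_pot, coffee_tin, cocoa_tin's own z axis and vertical above 0.6 rad).
It fails at once if a thing of the stock is dropped or thrown (over 0.7 m/s, as after a fall of 25 mm, with no finger on it) ((contact force between the fingers and tea_caddy below 0.1 N and linear speed of tea_caddy above 0.7 m/s) or (contact force between the fingers and honey_jar below 0.1 N and linear speed of honey_jar above 0.7 m/s) or (contact force between the fingers and sugar_pot below 0.1 N and linear speed of sugar_pot above 0.7 m/s) or (contact force between the fingers and coffee_tin below 0.1 N and linear speed of coffee_tin above 0.7 m/s) or (contact force between the fingers and cocoa_tin below 0.1 N and linear speed of cocoa_tin above 0.7 m/s)).
It also fails if it takes over 131 s, if anything falls off the work surface, if the arm or the gripper's body presses on something with over 40 N, if the wrist force passes 120 N, or if a joint passes its speed limit or range.

## Robot

A 6-joint arm with a two-finger parallel gripper is mounted at the origin on the work surface. World frame = base frame: x ahead of the robot, y to its left, z up, the work surface at z = 0. Lengths are in m, angles in rad, forces in N, time in s.
With the tool pointing down it reaches from about 0.3 to 0.775 m from the base axis. Payload 14.6 kg.
Tool frame: the origin (TCP) lies midway between the tips of the shut fingers; the grasp point (between the pads) lies 19 mm behind it; z points along the fingers, y is the direction in which the jaws open and shut (so a half turn about z gives the same grasp; the last joint's range is limited). The gripper opens to 94 mm and grips with 3 to 60 N. Pads are 16 mm wide; open, the fingers measure 119 mm over their backs; the gripper's body (75 mm by 177 mm) begins 78 mm behind the grasp point.
Start: joints at [-1.317, 0.3, 1.521, -0, 1.321, -0.067], TCP at [0.173, -0.522, 0.205] pointing down, gripper open.
Joint ranges: [-3.03, 3.03], [-0.79, 2.21], [0.23, 2.52], [-1.04, 4.18], [0, 3.07], [-2.55, 2.55]. Speed limits (rad/s): [2.22, 2.22, 2.57, 3.14, 3.14, 3.14].

## Interface

Orientations are given as [roll, pitch, yaw] about the fixed x, y, z axes, in that order (R = Rz(yaw) Ry(pitch) Rx(roll)).
In Python, from station import sensors, eyes, ctrl gives the robot as it stands.
- The arm moves only by the shell command python3 -m creep 'ROWS' [FORCE]. ROWS is JSON, one flat list of numbers, 7 for each row, row after row: the shift along the tool's x, y, z in cm, then the turn, a rotation vector about the tool's x, y, z in degrees, then the gripper command: -1 is shut, 1 is fully open, values between are in proportion. In form: [x, y, z, rx, ry, rz, gripper, x, y, z, rx, ry, rz, gripper, ...]. A call has 1 to 12 rows; each row is the pose to reach, as a shift and turn from the pose commanded when the call began, along the tool's axes at that moment; what a row does not reach only later rows make up. A row lasts 1/8 s, in which the tool goes at most 62.5 mm and 10.7 degrees, less where a joint would pass 70% of its speed; a pose out of reach is approached as far as the arm can. A call with a gripper value outside its range is refused whole. The fingers move at their own pace and stop on an object; FORCE is the grip in N (left out, the last holds). Time passes only in rows, so rows that repeat a pose let the fingers close. It gives the time, the measured TCP pose, the force and the opening at its end, in the units of the state.
- sensors.get_obs(): the state, without advancing time (a new reading comes with each control period).
- eyes.camera(name): name is "scene" or "side" or "wrist"; returns a dict with "color" (420x560x3 uint8, red, green, blue), "fx", "fy", "cx", "cy" (pixels), "R" (3x3) and "t" (3): a world point X has camera coordinates R X + t. Camera axes: x right, y down, z forward; pixel columns grow to the right and rows downward; lengths in m; the calibration is good to about 2 mm. A picture is of the moment at which its call begins. There is no depth.
- ctrl.hand_in(): hands the job in, once; it reports no verdict.
The state is a dict: "time_s": time; "qpos": joint angles; "joint_vel": joint speeds; "tau": joint torques, N m; "ee_pos": TCP position; "eef_rot": TCP orientation; "force": force on the tool from outside, world axes, zero at the start; "moment": the same for the moment, N m; "grip_width": finger opening in m.
Only numpy, scipy, OpenCV 4.12 (cv2) and the standard library are available. Lean on these libraries where they do the work, as an engineer would, in place of code of your own. Each camera call takes 0.05 s, during which the arm holds its last target.

## Working session

There is one attempt and no reset: what is moved stays moved. The work goes in short steps, Python scripts to look and compute and a shell command to move; the robot and the scene stay as the last step left them, time stands still between calls to the robot, and variables do not carry over. Pictures are saved under pics/ and viewed, and the job is handed in when it is done.

```bash
ls; mkdir -p pics; python3 - <<'E'
from station import sensors, eyes, ctrl
import cv2, numpy as np
print(sensors.get_obs())
for n in ["scene","side","wrist"]:
    c=eyes.camera(n); cv2.imwrite(f"pics/{n}0.png",c["color"][:,:,::-1]); np.savez(f"pics/{n}0.npz",**c)
    print(n,c["fx"],c["cx"],c["cy"],np.round(c["R"],3).tolist(),np.round(c["t"],3), np.round(-c["R"].T@c["t"],3))
E
```

```text
pics
{'time_s': 0.0, 'qpos': array([-1.31659810e+00,  3.00506318e-01,  1.52159471e+00,  2.15136197e-05,
        1.32069068e+00, -6.66041088e-02]), 'joint_vel': array([ 6.20472267e-04, -7.58987107e-04,  8.55153778e-04,  3.70368700e-04,
        7.03246306e-05, -1.18217495e-03]), 'tau': array([ 4.30283990e-05, -5.31807482e+01, -3.52731550e+01,  7.08829123e-02,
        2.44949665e-02, -1.29725327e-04]), 'ee_pos': array([ 0.17336368, -0.52168176,  0.20486125]), 'eef_rot': array([-3.14039764e+00, -1.00594541e-04,  3.20796937e-01]), 'force': array([0.06465524, 0.33812273, 0.46429816]), 'moment': array([ 0.08317165, -0.01249483, -0.012274  ]), 'grip_width': 0.09404456040467853}
scene 483.5258912178634 272.0900608482875 211.6404680674906 [[-0.72, 0.694, -0.006], [0.59, 0.607, -0.533], [-0.366, -0.387, -0.846]] [ 0.384 -0.282  1.424] [0.964 0.456 1.057]
side 487.6786507680947 286.4624727665132 203.94458602284604 [[-0.746, -0.665, -0.009], [-0.515, 0.587, -0.625], [0.421, -0.462, -0.781]] [0.394 0.272 1.2  ] [-0.071  0.657  1.111]
wrist 360.38081285734245 281.3515714882696 210.41295590387247 [[0.316, -0.949, -0.003], [-0.917, -0.306, 0.257], [-0.245, -0.079, -0.966]] [-0.55  -0.027  0.392] [ 0.245 -0.499  0.384]
```

View pics/scene0.png

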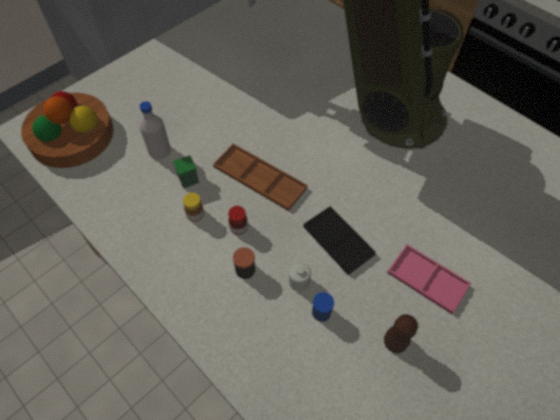

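View pics/side0.png

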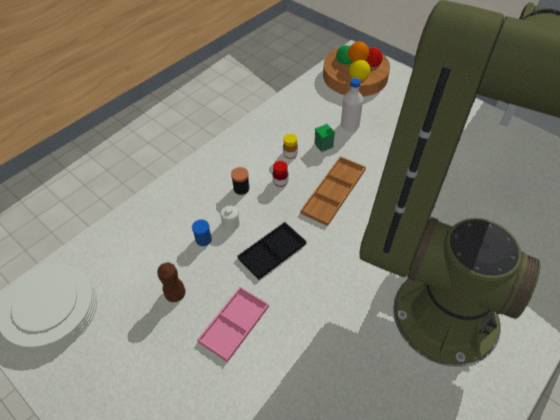

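View pics/wrist0.png

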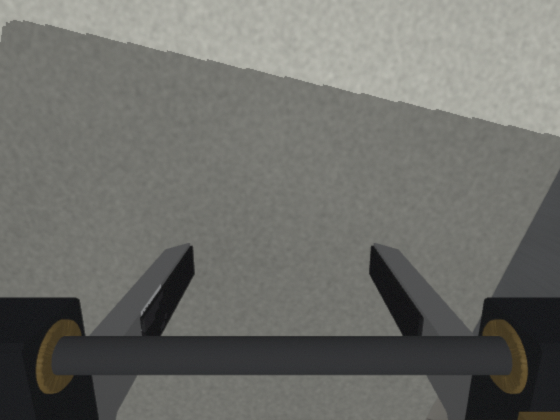

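```bash
cat > h.py <<'E'
import numpy as np, cv2
def load(f): return {k:v for k,v in np.load(f).items()}
def ray(c,u,v):
    d=np.array([(u-c["cx"])/c["fx"],(v-c["cy"])/c["fy"],1.0]); R=c["R"]
    return -R.T@c["t"], R.T@d
def onz(c,u,v,z):
    o,d=ray(c,u,v); return o+d*(z-o[2])/d[2]
def proj(c,X):
    p=c["R"]@np.asarray(X,float)+c["t"]; return c["fx"]*p[0]/p[2]+c["cx"],c["fy"]*p[1]/p[2]+c["cy"]
def cross(c1,p1,c2,p2):
    "bearing intersection in xy; also heights on each ray"
    o1,d1=ray(c1,*p1);o2,d2=ray(c2,*p2)
    s=np.linalg.solve(np.array([d1[:2],-d2[:2]]).T,(o2-o1)[:2])
    return (o1+s[0]*d1)[:2],(o1+s[0]*d1)[2],(o2+s[1]*d2)[2]
E
python3 - <<'E'
from h import *
for n,(x0,y0,x1,y1) in {"scene":(120,90,480,360),"side":(140,70,420,370)}.items():
    im=cv2.imread(f"pics/{n}0.png")[y0:y1,x0:x1]
    im=cv2.convertScaleAbs(im,alpha=1.5)
    s=min(800/(x1-x0),600/(y1-y0)); cv2.imwrite(f"pics/{n}0z.png",cv2.resize(im,None,fx=s,fy=s,interpolation=cv2.INTER_CUBIC)); print(n,s)
    im=cv2.imread(f"pics/{n}0.png"); hsv=cv2.cvtColor(im,cv2.COLOR_BGR2HSV)
    sat=((hsv[...,1]>110)&(hsv[...,2]>40)).astype(np.uint8)
    for nm,(lo,hi) in dict(brown=(5,17),yellow=(21,33),green=(45,85),blue=(105,130),red=(172,184),pink=(160,172)).items():
        h=hsv[...,0].astype(int); h=np.where(h<5,h+180,h) if nm=="red" else h
        m=(sat&(h>=lo)&(h<=hi)).astype(np.uint8)
        k,l,st,ce=cv2.connectedComponentsWithStats(m)
        print(nm,[(st[i].tolist(),ce[i].round(1).tolist()) for i in range(1,k) if st[i,4]>40 and st[i,4]<5000])
E
```

```text
scene 2.2222222222222223
brown [([430, 0, 47, 32, 450], [457.6, 9.2]), ([22, 93, 90, 75, 3864], [67.9, 131.9]), ([215, 145, 91, 65, 2504], [260.5, 176.4]), ([186, 206, 16, 9, 63], [193.7, 210.9]), ([234, 248, 20, 21, 332], [243.5, 257.8]), ([386, 316, 30, 23, 264], [402.7, 325.4])]
yellow [([70, 106, 28, 26, 562], [82.8, 118.7]), ([183, 192, 18, 18, 247], [191.6, 200.8])]
green [([33, 116, 28, 25, 480], [45.1, 128.8]), ([174, 158, 21, 18, 238], [183.9, 165.8])]
blue [([140, 102, 11, 11, 86], [145.3, 106.7]), ([313, 292, 21, 28, 399], [322.5, 304.2])]
red [([51, 91, 26, 16, 117], [64.9, 96.3]), ([229, 206, 17, 22, 291], [236.8, 216.2]), ([393, 250, 76, 62, 1681], [431.0, 280.0])]
pink [([393, 250, 74, 62, 1139], [432.0, 281.1])]
side 2.0
brown [([348, 41, 42, 55, 994], [369.8, 69.1]), ([323, 49, 28, 45, 795], [336.2, 73.8]), ([284, 145, 13, 7, 60], [289.9, 148.4]), ([301, 157, 64, 68, 2006], [332.6, 190.7]), ([231, 168, 17, 15, 202], [239.4, 174.6]), ([158, 263, 27, 39, 645], [170.8, 282.2])]
yellow [([349, 59, 22, 21, 349], [359.5, 69.2]), ([284, 134, 13, 13, 152], [289.9, 139.9])]
green [([336, 46, 16, 18, 199], [343.1, 55.1]), ([315, 125, 20, 26, 366], [324.1, 136.9])]
blue [([351, 78, 9, 10, 70], [354.9, 82.4]), ([192, 220, 19, 26, 372], [201.4, 232.1])]
red [([367, 47, 15, 20, 221], [374.3, 56.3]), ([273, 161, 15, 19, 244], [279.8, 170.0])]
pink []
```

View pics/scene0z.png

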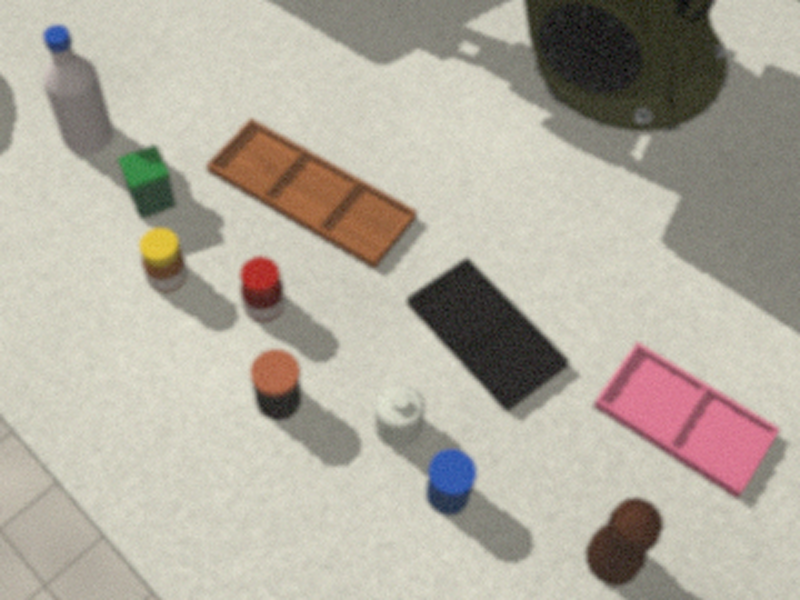

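View pics/side0z.png

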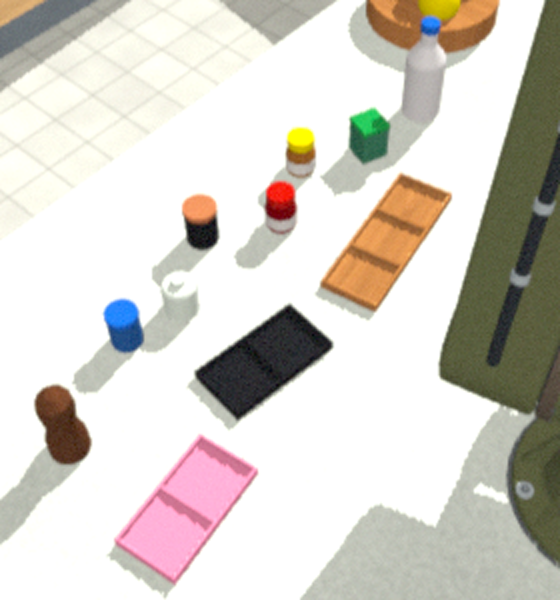

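```bash
cat >> h.py <<'E'
def hull_world(c,mask,z=0.008):
    cs,_=cv2.findContours(mask,cv2.RETR_EXTERNAL,cv2.CHAIN_APPROX_NONE)
    p=max(cs,key=cv2.contourArea).reshape(-1,2)
    w=np.array([onz(c,u,v,z)[:2] for u,v in p])
    (x,y),(a,b),ang=cv2.minAreaRect((w*1000).astype(np.float32))
    if a>b: a,b,ang=b,a,ang-90   # long side b lies along ang+90 ; ang = direction of short side (tray x axis)
    return (round(x,1),round(y,1)),(round(a,1),round(b,1)),round(ang,1)
E
python3 - <<'E'
from h import *
C={n:load(f"pics/{n}0.npz") for n in("scene","side")}
for nm,p,q in [("honey",(191.6,200.8),(289.9,139.9)),("jam",(236.8,216.2),(279.8,170)),("coffee",(243.5,257.8),(239.4,174.6)),("cocoa",(322.5,304.2),(201.4,232.1)),("sugar",(300,276.8),(230,218)),("caddy",(185.7,171.5),(324.1,136.9)),("bottlecap",(145.3,106.7),(354.9,82.4)),("mill",(403,328),(170.8,282.2))]:
    xy,z1,z2=cross(C["scene"],p,C["side"],q); print(nm,(xy*1000).round(1),round(z1*1000),round(z2*1000),"r",round(np.hypot(*xy),3))
for n,c in C.items():
    im=c["color"]; hsv=cv2.cvtColor(im,cv2.COLOR_RGB2HSV)
    m=((hsv[...,1]>100)&(hsv[...,0]>=4)&(hsv[...,0]<=18)).astype(np.uint8)*255
    r={"scene":(205,135,320,220),"side":(296,150,372,230)}[n]
    k=np.zeros_like(m);k[r[1]:r[3],r[0]:r[2]]=m[r[1]:r[3],r[0]:r[2]];print(n,"oak",hull_world(c,k))
    m=(im.max(2)<(75 if n=="side" else 60)).astype(np.uint8)*255
    m=cv2.morphologyEx(m,cv2.MORPH_OPEN,np.ones((3,3)))
    r={"scene":(295,200,385,280),"side":(230,215,315,285)}[n]
    k=np.zeros_like(m);k[r[1]:r[3],r[0]:r[2]]=m[r[1]:r[3],r[0]:r[2]];print(n,"black",hull_world(c,k))
    m=((hsv[...,1]>80)&(hsv[...,0]>40)&(hsv[...,0]<90)&(im[...,1]>20)).astype(np.uint8)
    kk,l,st,ce=cv2.connectedComponentsWithStats(m); print("green",[(st[i].tolist(),ce[i].round(1).tolist()) for i in range(1,kk) if st[i,4]>100])
E
```

```text
honey [ 654.8 -158.7] 65 63 r 0.674
jam [601.1 -52.8] 55 51 r 0.603
coffee [668.3  46.5] 66 65 r 0.67
cocoa [616.7 245.9] 54 37 r 0.664
sugar [596.4 158.8] 29 31 r 0.617
caddy [ 599.1 -258.8] 38 38 r 0.653
bottlecap [ 594.3 -391.9] 175 175 r 0.712
mill [551.5 403.6] 97 50 r 0.683
scene oak ((454.1, -132.0), (92.5, 250.5), 10.8)
scene black ((447.3, 147.9), (92.0, 171.7), -6.8)
green [([33, 116, 28, 26, 506], [45.5, 128.9]), ([174, 157, 22, 22, 292], [184.1, 166.1])]
side oak ((457.4, -131.3), (90.9, 257.6), 10.8)
side black ((449.0, 147.9), (94.9, 172.8), -6.6)
green [([336, 45, 16, 19, 204], [343.0, 55.0]), ([315, 124, 20, 27, 397], [324.0, 137.0])]
```

```bash
cat >> h.py <<'E'
def plan(x,y,z,yaw_deg):
    "shift in the present tool axes (cm) and turn about tool z (deg) to get TCP to x,y,z (m) pointing down at yaw"
    from station import sensors
    from scipy.spatial.transform import Rotation as Ro
    o=sensors.get_obs(); R=Ro.from_euler('xyz',o["eef_rot"])
    d=R.inv().apply(np.array([x,y,z])-o["ee_pos"])*100
    T=Ro.from_euler('xyz',[np.pi,0,np.radians(yaw_deg)])
    rv=(R.inv()*T).as_rotvec(degrees=True)
    print("t",round(o["time_s"],2),"at",o["ee_pos"].round(4),"yaw",np.degrees(o["eef_rot"][2]).round(1),"grip",round(o["grip_width"],4),"F",o["force"].round(1),"-> shift cm",d.round(2),"turn",rv.round(1))
E
python3 - <<'E'
from h import *
for n,(x0,y0,x1,y1) in {"scene":(160,140,215,200),"side":(300,110,345,160)}.items():
    c=load(f"pics/{n}0.npz"); im=c["color"]; hsv=cv2.cvtColor(im,cv2.COLOR_RGB2HSV)
    cv2.imwrite(f"pics/{n}_cad.png",cv2.resize(im[y0:y1,x0:x1,::-1],None,fx=10,fy=10,interpolation=cv2.INTER_CUBIC))
plan(.599,-.259,.2,100)
E
```

```text
t 0.15 at [ 0.1734 -0.5218  0.205 ] yaw 18.4 grip 0.0939 F [-0.6 -0.  -0.6] -> shift cm [ 48.68 -11.51   0.52] turn [ -0.   -0.  -81.6]
```

View pics/scene_cad.png

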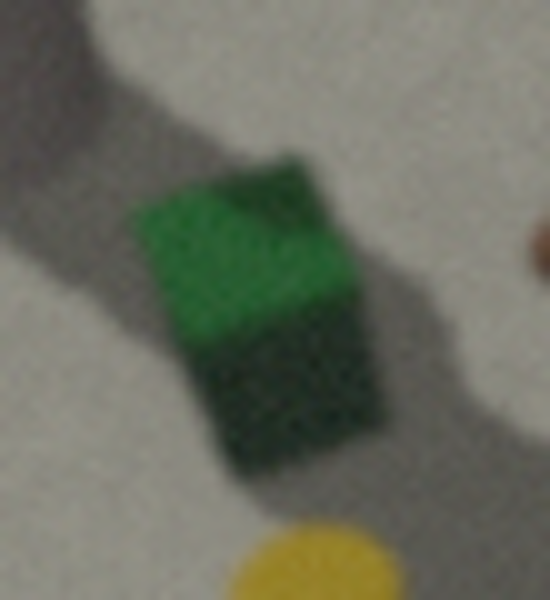

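View pics/side_cad.png

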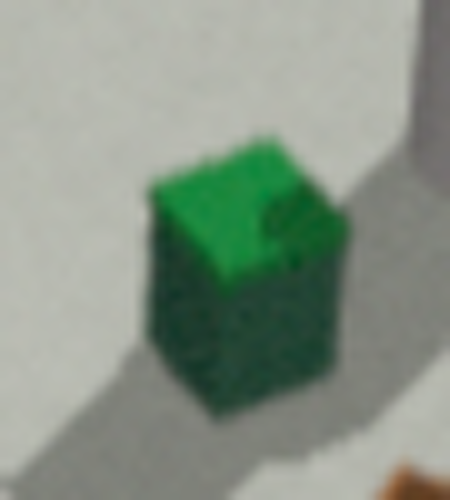

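```bash
python3 - <<'E'
from h import *
for n,ps in {"scene":[(173.3,160.8),(190,155.5),(195.8,167.5),(178.8,174)],"side":[(315.2,129),(327,124),(335,132.5),(322.2,138)]}.items():
    c=load(f"pics/{n}0.npz"); w=np.array([onz(c,*p,.068)[:2] for p in ps])*1000
    e=np.roll(w,-1,0)-w; print(n,w.mean(0).round(1),np.linalg.norm(e,axis=1).round(1),np.degrees(np.arctan2(e[:,1],e[:,0])).round(1))
E
```

```text
scene [ 597.9 -257.9] [45.2 43.5 46.4 46.5] [ 158.5   71.2  -17.7 -110.3]
side [ 596.  -256.3] [44.2 45.2 47.3 45.2] [-107.5  161.9   72.3  -22.1]
```

```bash
python3 -m creep '[4,-1,0,0,0,-4,1, 9,-2.2,0,0,0,-9,1, 14,-3.4,0,0,0,-15,1, 19,-4.6,0,0,0,-20,1, 24,-5.8,0,0,0,-26,1, 29,-7,0.5,0,0,-31,1, 34,-8.2,0.5,0,0,-37,1, 39,-9.4,0.5,0,0,-43,1, 44,-10.6,0.5,0,0,-48,1, 47.5,-11.5,0.5,0,0,-52,1, 48.65,-11.7,0.5,0,0,-52,1, 48.65,-11.7,0.5,0,0,-52,1]' 25; python3 - <<'E'
from h import *
from station import eyes
plan(.597,-.257,.02,70.5)
c=eyes.camera("wrist"); cv2.imwrite("pics/w1.png",c["color"][:,:,::-1]); np.savez("pics/w1.npz",**c)
plan(.597,-.257,.02,70.5)
E
```

```text
time_s: 1.65
ee_pos: [0.598, -0.2576, 0.2]
eef_rot: [-3.141, 0.0, 1.228]
force: [-0.2, -0.8, -0.1]
grip_width: 0.0942
t 1.65 at [ 0.598  -0.2576  0.2   ] yaw 70.3 grip 0.0942 F [-0.2 -0.8 -0.1] -> shift cm [ 0.02 -0.1  18.  ] turn [-0.   0.  -0.2]
t 1.7 at [ 0.5976 -0.2581  0.2002] yaw 70.3 grip 0.0937 F [-0.2 -0.2  0.9] -> shift cm [ 0.08 -0.08 18.02] turn [-0.   0.  -0.2]
```

View pics/w1.png

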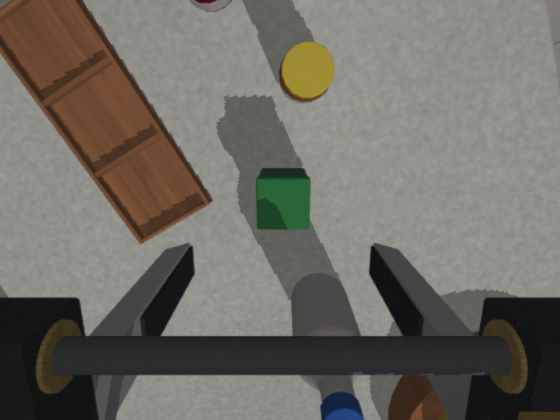

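```bash
python3 - <<'E'
from h import *
c=load("pics/w1.npz")
print("caddy",onz(c,283.5,203,.068).round(4), onz(c,257,203,.068)[:2]-onz(c,310,203,.068)[:2])
print("honey",onz(c,308,70.5,.070).round(4))
a,b=onz(c,142,243,.016),onz(c,212,201,.016); print("oak corners",a.round(4),b.round(4),np.linalg.norm(a-b),np.degrees(np.arctan2(*(b-a)[1::-1])))
ang=np.radians(10.8);C=np.array([.4557,-.1317]);ux=np.array([np.cos(ang),np.sin(ang)]);uy=np.array([-ux[1],ux[0]])
for s in(-1,1): print("model corner",(C+s*.045*ux-.125*uy).round(4))
E
```

```text
caddy [ 0.5996 -0.2595  0.068 ] [-0.04439202  0.01583367]
honey [ 0.6551 -0.1622  0.07  ]
oak corners [ 0.4384 -0.2622  0.016 ] [ 0.5265 -0.2446  0.016 ] 0.08989371393846417 11.258457611101852
model corner [ 0.4349 -0.2629]
model corner [ 0.5233 -0.2461]
```

```bash
python3 -m creep '[0,0.1,4,0,0,0,1, 0,0.1,8,0,0,0,1, 0,0.1,12,0,0,0,1, 0,0.1,15,0,0,0,1, 0,0.1,17,0,0,0,1, 0,0.1,18,0,0,0,1, 0,0.1,18,0,0,0,1, 0,0.1,18,0,0,0,-1, 0,0.1,18,0,0,0,-1, 0,0.1,18,0,0,0,-1, 0,0.1,18,0,0,0,-1, 0,0.1,18,0,0,0,-1]' 25
```

```text
time_s: 3.2
ee_pos: [0.5992, -0.2578, 0.0205]
eef_rot: [3.142, 0.0, 1.228]
force: [1.3, -0.6, 1.4]
grip_width: 0.0478
```

```bash
python3 -m creep '[0,0,-1,0,0,0,-1, 0,0,-4,0,0,0,-1, 0,0,-7.5,0,0,0,-1, 0,0,-10,0,0,0,-1, 1,-2.5,-11,0,0,-4,-1, 2.4,-6,-11,0,0,-10,-1, 3.9,-9.5,-11,0,0,-17,-1, 5.3,-13,-11,0,0,-23,-1, 6.4,-15.8,-11,0,0,-28,-1, 7,-17.2,-11,0,0,-30.4,-1, 7.16,-17.65,-11,0,0,-30.4,-1, 7.16,-17.65,-11,0,0,-30.4,-1]'; python3 - <<'E'
from h import *
from station import eyes
c=eyes.camera("wrist"); cv2.imwrite("pics/w2.png",c["color"][:,:,::-1]); np.savez("pics/w2.npz",**c)
plan(.457,-.131,.026,100.8)
E
```

```text
time_s: 4.7
ee_pos: [0.4574, -0.1315, 0.1307]
eef_rot: [3.141, 0.0, 1.758]
force: [0.0, -0.1, -0.8]
grip_width: 0.0481
t 4.75 at [ 0.4574 -0.1315  0.1305] yaw 100.7 grip 0.0481 F [-0.1 -0.4 -1.1] -> shift cm [ 0.06 -0.04 10.45] turn [ 0.   0.  -0.1]
```

View pics/w2.png

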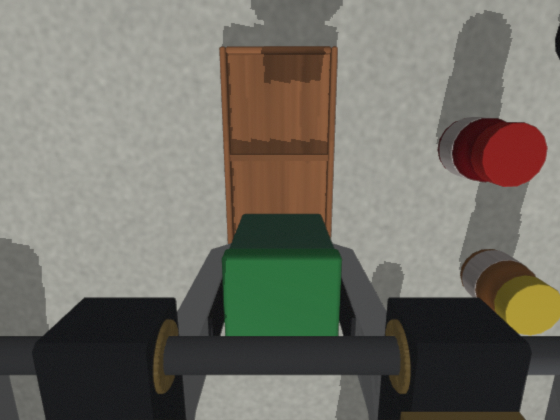

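```bash
python3 - <<'E'
from h import *
c=load("pics/w2.npz")
a,b=onz(c,220.5,48,.016),onz(c,337,47,.016); print((a*1e3).round(1),(b*1e3).round(1),np.linalg.norm(a-b))
m=(a+b)/2; uy=np.array([-np.sin(np.radians(10.8)),np.cos(np.radians(10.8))]); print("centre",(m[:2]-.125*uy)*1e3)
for v in(154,158): print("div",onz(c,280,v,.016)*1e3, ((onz(c,280,v,.016)[:2]-np.array([.457,-.131]))@uy)*1e3)
E
```

```text
[389.8 -19.   16. ] [475.9  -2.   16. ] 0.08780562084982328
centre [ 456.26202767 -133.28835518]
div [448.54702465 -88.68495556  16.        ] 43.14945829701689
div [449.14576578 -91.85947125  16.        ] 39.91897911221494
```

```bash
python3 -m creep '[0,0,3,0,0,0,-1, 0,0,6,0,0,0,-1, 0,0,8.5,0,0,0,-1, 0,0,9.8,0,0,0,-1, 0,0,10.2,0,0,0,-1, 0,0,10.5,0,0,0,-1, 0,0,10.5,0,0,0,-1, 0,0,10.5,0,0,0,-1, 0,0,10.5,0,0,0,0.3, 0,0,10.5,0,0,0,0.6, 0,0,10.5,0,0,0,0.8, 0,0,10.5,0,0,0,0.8]'; python3 - <<'E'
from h import *
plan(.6551,-.160,.14,90)
E
```

```text
time_s: 6.25
ee_pos: [0.457, -0.1311, 0.0255]
eef_rot: [3.141, 0.0, 1.759]
force: [-0.6, -0.3, 0.0]
grip_width: 0.0833
t 6.25 at [ 0.457  -0.1311  0.0255] yaw 100.8 grip 0.0833 F [-0.6 -0.3  0. ] -> shift cm [ -6.54  18.92 -11.45] turn [ 0.   0.  10.8]
```

```bash
python3 -m creep '[0,0,-3,0,0,0,0.8, 0,0,-7,0,0,0,1, 0,0,-10,0,0,0,1, -1,3,-11.5,0,0,0,1, -2.5,7,-11.5,0,0,0,1, -4.2,12,-11.5,0,0,0,1, -5.6,16,-11.5,0,0,0,1, -6.3,18.2,-11.5,0,0,0,1, -6.6,18.9,-11.5,0,0,0,1, -6.6,18.9,-11.5,0,0,0,1]'; python3 - <<'E'
from h import *
from station import eyes
c=eyes.camera("side"); cv2.imwrite("pics/s3.png",c["color"][:,:,::-1]); np.savez("pics/s3.npz",**c)
c=eyes.camera("wrist"); cv2.imwrite("pics/w3.png",c["color"][:,:,::-1]); np.savez("pics/w3.npz",**c)
plan(.655,-.1605,.02,100.8)
E
```

```text
time_s: 7.5
ee_pos: [0.6546, -0.1606, 0.1401]
eef_rot: [-3.141, -0.0, 1.759]
force: [-1.1, -0.8, 0.1]
grip_width: 0.094
t 7.6 at [ 0.6544 -0.1606  0.1407] yaw 100.8 grip 0.094 F [ 0.8 -0.8 -0.5] -> shift cm [-0.    0.07 12.07] turn [-0. -0. -0.]
```

View pics/w3.png

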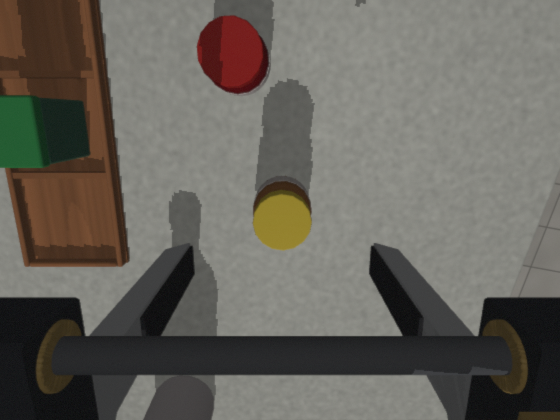

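View pics/s3.png

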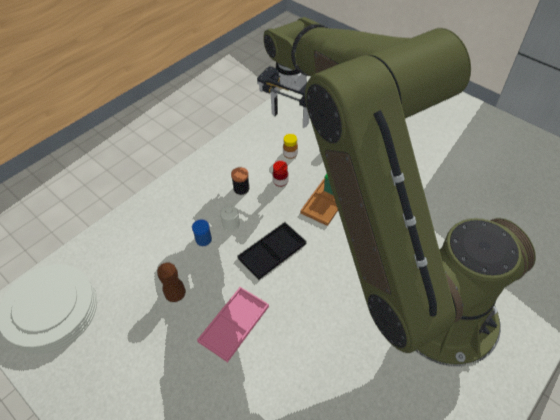

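```bash
python3 - <<'E'
from h import *
c=load("pics/w3.npz"); print((onz(c,282,219.5,.07)*1e3).round(1),(onz(c,236,50,.07)*1e3).round(1))
E
```

```text
[ 654.8 -159.1   70. ] [604.5 -53.4  70. ]
```

```bash
python3 -m creep '[0.1,0,3,0,0,0,1, 0.1,0,6,0,0,0,1, 0.1,0,9,0,0,0,1, 0.1,0,11,0,0,0,1, 0.1,0,12.1,0,0,0,1, 0.1,0,12.1,0,0,0,1, 0.1,0,12.1,0,0,0,-1, 0.1,0,12.1,0,0,0,-1, 0.1,0,12.1,0,0,0,-1, 0.1,0,12.1,0,0,0,-1, 0.1,0,12.1,0,0,0,-1, 0.1,0,12.1,0,0,0,-1]' 25; python3 - <<'E'
from h import *
plan(.4721,-.2125,.13,100.8)
E
```

```text
time_s: 9.1
ee_pos: [0.6548, -0.1596, 0.0195]
eef_rot: [-3.142, -0.0, 1.759]
force: [-0.6, 0.4, 0.2]
grip_width: 0.0476
t 9.1 at [ 0.6548 -0.1596  0.0195] yaw 100.8 grip 0.0476 F [-0.6  0.4  0.2] -> shift cm [ -1.78 -18.93 -11.05] turn [-0. -0. -0.]
```

```bash
python3 -m creep '[0,0,-1,0,0,0,-1, 0,0,-4,0,0,0,-1, 0,0,-7.5,0,0,0,-1, 0,0,-10,0,0,0,-1, -0.2,-2.5,-11,0,0,0,-1, -0.6,-6,-11,0,0,0,-1, -1,-10,-11,0,0,0,-1, -1.3,-14,-11,0,0,0,-1, -1.6,-17,-11,0,0,0,-1, -1.75,-18.5,-11,0,0,0,-1, -1.8,-18.9,-11,0,0,0,-1, -1.8,-18.9,-11,0,0,0,-1]'; python3 - <<'E'
from h import *
from station import eyes
c=eyes.camera("wrist"); cv2.imwrite("pics/w4.png",c["color"][:,:,::-1]); np.savez("pics/w4.npz",**c)
plan(.4721,-.2125,.0245,100.8)
E
```

```text
time_s: 10.6
ee_pos: [0.473, -0.2126, 0.1296]
eef_rot: [3.141, 0.0, 1.759]
force: [0.6, -0.6, -1.9]
grip_width: 0.0478
t 10.65 at [ 0.4731 -0.2125  0.1295] yaw 100.8 grip 0.0473 F [-0.1  0.6 -2.3] -> shift cm [ 0.02 -0.1  10.5 ] turn [0. 0. 0.]
```

View pics/w4.png

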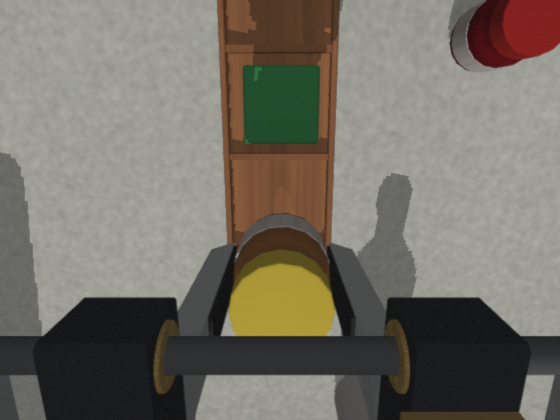

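Caddy (top 244–320, 66–144) sits square in the middle compartment; the honey jar is held upright over the near end compartment. Lowering.

```bash
python3 -m creep '[0,0,3,0,0,0,-1, 0,0,6,0,0,0,-1, 0,0,8.5,0,0,0,-1, 0,0,9.8,0,0,0,-1, 0,0,10.2,0,0,0,-1, 0,0,10.5,0,0,0,-1, 0,0,10.5,0,0,0,-1, 0,0,10.5,0,0,0,-1, 0,0,10.5,0,0,0,0.3, 0,0,10.5,0,0,0,0.6, 0,0,10.5,0,0,0,0.8, 0,0,10.5,0,0,0,0.8]'; python3 - <<'E'
from h import *
c=load("pics/w4.npz"); print("caddy",(onz(c,282,105,.073)*1e3).round(1))
plan(.5965,.159,.14,100.8)
E
```

```text
time_s: 12.15
ee_pos: [0.4725, -0.2127, 0.0245]
eef_rot: [3.142, 0.0, 1.759]
force: [0.8, -0.3, 0.1]
grip_width: 0.0832
caddy [ 458.6 -133.5   73. ]
t 12.15 at [ 0.4725 -0.2127  0.0245] yaw 100.8 grip 0.0832 F [ 0.8 -0.3  0.1] -> shift cm [ 34.19  19.13 -11.55] turn [ 0.  0. -0.]
```

```bash
python3 -m creep '[0,0,-3,0,0,0,0.8, 0,0,-7,0,0,0,1, 0,0,-11,0,0,0,1, 3.4,1.9,-12,0,0,0,1, 8,4.5,-12,0,0,0,1, 13,7.3,-12,0,0,0,1, 18,10.1,-12,0,0,0,1, 23,12.9,-12,0,0,0,1, 28,15.7,-12,0,0,0,1, 32,17.9,-12,0,0,0,1, 34.2,19.1,-12,0,0,0,1, 34.2,19.1,-12,0,0,0,1]'; python3 - <<'E'
from h import *
from station import eyes
c=eyes.camera("wrist"); cv2.imwrite("pics/w5.png",c["color"][:,:,::-1]); np.savez("pics/w5.npz",**c)
plan(.5965,.159,.02,100.8)
E
```

```text
time_s: 13.65
ee_pos: [0.596, 0.1603, 0.144]
eef_rot: [-3.141, -0.0, 1.761]
force: [0.7, 0.1, 0.1]
grip_width: 0.094
t 13.7 at [0.5959 0.1591 0.1441] yaw 100.8 grip 0.0942 F [0.2 0.3 0.5] -> shift cm [-0.02  0.06 12.41] turn [-0.  0.  0.]
```

View pics/w5.png

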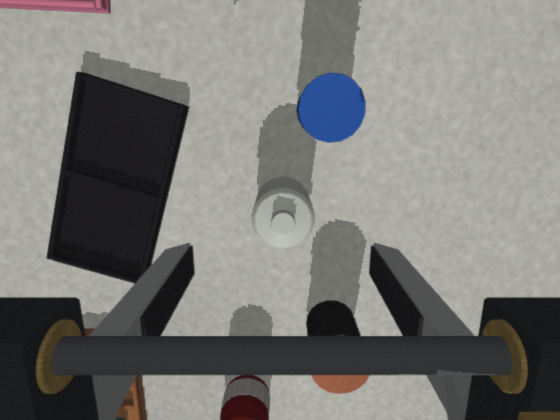

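```bash
python3 - <<'E'
from h import *
c=load("pics/w5.npz")
print("sugar",(onz(c,283,222,.066)*1e3).round(1),"rim",(onz(c,283,218,.052)*1e3).round(1),"cocoa",(onz(c,331.5,107,.065)*1e3).round(1))
w=np.array([onz(c,*p,.016)[:2]*1e3 for p in[(80,73),(188,106),(140,283),(49,258)]]);e=np.roll(w,-1,0)-w
print(w.round(1),w.mean(0),np.linalg.norm(e,axis=1),np.degrees(np.arctan2(e[:,1],e[:,0])))
E
```

```text
sugar [598.  157.8  66. ] rim [598.3 156.9  52. ] cocoa [615.1 245.1  65. ]
[[417.7 234.6]
 [505.8 225.8]
 [481.5  59.6]
 [397.6  68.9]] [450.65846746 147.21862534] [ 88.5237068  167.91602651  84.44640102 166.94545466] [ -5.73817863 -98.29655165 173.69316405  83.09010925]
```

```bash
python3 -m creep '[-0.1,0.2,3,0,0,0,1, -0.1,0.2,6,0,0,0,1, -0.1,0.2,9,0,0,0,1, -0.1,0.2,11.4,0,0,0,1, -0.1,0.2,12.4,0,0,0,1, -0.1,0.2,12.4,0,0,0,1, -0.1,0.2,12.4,0,0,0,-1, -0.1,0.2,12.4,0,0,0,-1, -0.1,0.2,12.4,0,0,0,-1, -0.1,0.2,12.4,0,0,0,-1, -0.1,0.2,12.4,0,0,0,-1, -0.1,0.2,12.4,0,0,0,-1]' 25; python3 - <<'E'
from h import *
plan(.4412,-.0515,.13,100.8)
E
```

```text
time_s: 15.2
ee_pos: [0.5982, 0.1584, 0.0205]
eef_rot: [-3.141, -0.0, 1.759]
force: [-1.3, 0.7, 2.0]
grip_width: 0.0491
t 15.2 at [0.5982 0.1584 0.0205] yaw 100.8 grip 0.0491 F [-1.3  0.7  2. ] -> shift cm [-17.68 -19.35 -10.95] turn [-0. -0. -0.]
```

```bash
python3 -m creep '[0,0,-1,0,0,0,-1, 0,0,-4,0,0,0,-1, 0,0,-7.5,0,0,0,-1, -0.5,-0.6,-10.5,0,0,0,-1, -2.5,-2.8,-11,0,0,0,-1, -5.3,-5.8,-11,0,0,0,-1, -8.3,-9.1,-11,0,0,0,-1, -11.3,-12.4,-11,0,0,0,-1, -14.3,-15.6,-11,0,0,0,-1, -16.5,-18,-11,0,0,0,-1, -17.65,-19.3,-11,0,0,0,-1, -17.65,-19.3,-11,0,0,0,-1]'; python3 - <<'E'
from h import *
from station import eyes
c=eyes.camera("wrist"); cv2.imwrite("pics/w6.png",c["color"][:,:,::-1]); np.savez("pics/w6.npz",**c)
plan(.4412,-.0515,.0255,100.8)
E
```

```text
time_s: 16.7
ee_pos: [0.4417, -0.0514, 0.1309]
eef_rot: [3.141, 0.0, 1.758]
force: [0.4, -0.1, -2.2]
grip_width: 0.0499
t 16.75 at [ 0.4421 -0.0509  0.1308] yaw 100.7 grip 0.0499 F [-0.1 -0.1 -1.8] -> shift cm [-0.04 -0.11 10.53] turn [ 0.   0.  -0.1]
```

View pics/w6.png

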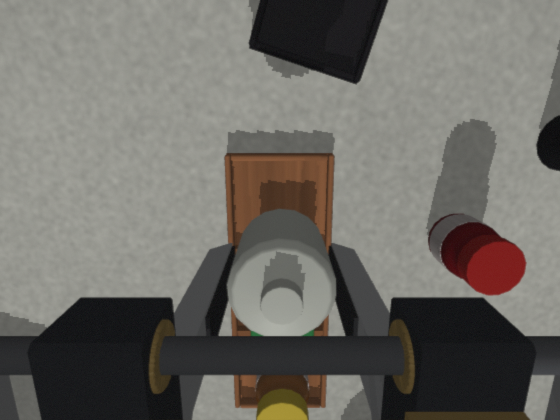

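```bash
python3 -m creep '[0,-0.1,3,0,0,0,-1, 0,-0.1,6,0,0,0,-1, 0,-0.1,8.5,0,0,0,-1, 0,-0.1,9.8,0,0,0,-1, 0,-0.1,10.2,0,0,0,-1, 0,-0.1,10.5,0,0,0,-1, 0,-0.1,10.5,0,0,0,-1, 0,-0.1,10.5,0,0,0,-1, 0,-0.1,10.5,0,0,0,0.3, 0,-0.1,10.5,0,0,0,0.6, 0,-0.1,10.5,0,0,0,0.8, 0,-0.1,10.5,0,0,0,0.8]'; python3 - <<'E'
from h import *
plan(.668,.0465,.14,83.3)
E
```

```text
time_s: 18.25
ee_pos: [0.4407, -0.0513, 0.0255]
eef_rot: [3.142, 0.0, 1.759]
force: [-0.6, 1.0, -0.2]
grip_width: 0.0836
t 18.25 at [ 0.4407 -0.0513  0.0255] yaw 100.8 grip 0.0836 F [-0.6  1.  -0.2] -> shift cm [  5.35  24.15 -11.45] turn [ 0.   0.  17.5]
```

```bash
python3 -m creep '[0,0,-3,0,0,0,0.8, 0,0,-7,0,0,0,1, 0,0,-11,0,0,0,1, 0.6,2.6,-12,0,0,2,1, 1.6,7,-12,0,0,5,1, 2.6,11.5,-12,0,0,8.5,1, 3.6,16,-12,0,0,12,1, 4.5,20.5,-12,0,0,15,1, 5.2,23.2,-12,0,0,17,1, 5.35,24.1,-12,0,0,17.5,1, 5.35,24.1,-12,0,0,17.5,1]'; python3 - <<'E'
from h import *
from station import eyes
c=eyes.camera("wrist"); cv2.imwrite("pics/w7.png",c["color"][:,:,::-1]); np.savez("pics/w7.npz",**c)
plan(.668,.0465,.02,83.3)
hsv=cv2.cvtColor(c["color"],cv2.COLOR_RGB2HSV); m=((hsv[...,1]>100)&(hsv[...,0]<18)).astype(np.uint8)
k,l,st,ce=cv2.connectedComponentsWithStats(m)
for i in range(1,k):
    if st[i,4]>500: print(st[i],ce[i].round(1),(onz(c,*ce[i],.07)*1e3).round(1))
E
```

```text
time_s: 19.62
ee_pos: [0.6671, 0.0462, 0.1451]
eef_rot: [-3.141, 0.0, 1.454]
force: [0.3, -0.8, 0.1]
grip_width: 0.0942
t 19.68 at [0.6669 0.046  0.1454] yaw 83.3 grip 0.0941 F [ 1.   0.3 -0.2] -> shift cm [ 0.07  0.11 12.53] turn [-0.  0.  0.]
[ 250  185   67   68 3557] [282.8 219. ] [668.4  46.5  70. ]
[   6  269  105   59 2093] [ 72.6 292.4] [499.3   6.4  70. ]
[192 313  52  24 807] [216.6 326.3] [605.7 -36.1  70. ]
[ 122  375   43   45 1101] [142.4 402.3] [ 531.1 -101.1   70. ]
```

View pics/w7.png

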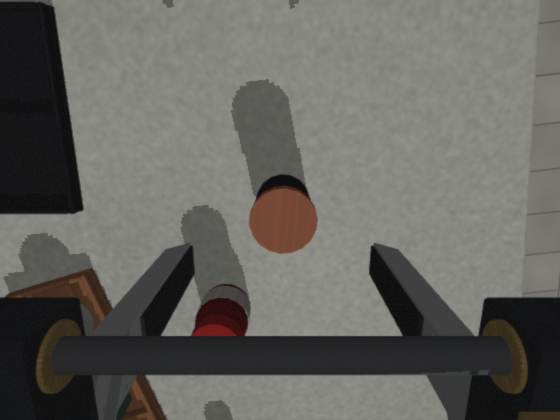

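```bash
python3 -m creep '[0,0.1,3,0,0,0,1, 0,0.1,6,0,0,0,1, 0,0.1,9,0,0,0,1, 0,0.1,11.5,0,0,0,1, 0,0.1,12.5,0,0,0,1, 0,0.1,12.5,0,0,0,1, 0,0.1,12.5,0,0,0,-1, 0,0.1,12.5,0,0,0,-1, 0,0.1,12.5,0,0,0,-1, 0,0.1,12.5,0,0,0,-1, 0,0.1,12.5,0,0,0,-1, 0,0.1,12.5,0,0,0,-1]' 25; python3 - <<'E'
from h import *
plan(.4442,.107,.13,83.3)
E
```

```text
time_s: 21.18
ee_pos: [0.6685, 0.0463, 0.0205]
eef_rot: [3.142, 0.0, 1.454]
force: [0.8, -0.5, -0.0]
grip_width: 0.0501
t 21.18 at [0.6685 0.0463 0.0205] yaw 83.3 grip 0.0501 F [ 0.8 -0.5 -0. ] -> shift cm [  3.41 -22.98 -10.95] turn [ 0.  0. -0.]
```

```bash
python3 -m creep '[0,0,-1,0,0,0,-1, 0,0,-4,0,0,0,-1, 0,0,-7.5,0,0,0,-1, 0.1,-0.8,-10.5,0,0,0,-1, 0.5,-3.4,-11,0,0,0,-1, 1,-7,-11,0,0,0,-1, 1.6,-11,-11,0,0,0,-1, 2.2,-15,-11,0,0,0,-1, 2.8,-19,-11,0,0,0,-1, 3.2,-21.8,-11,0,0,0,-1, 3.4,-23,-11,0,0,0,-1, 3.4,-23,-11,0,0,0,-1]'; python3 - <<'E'
from h import *
from station import eyes
c=eyes.camera("wrist"); cv2.imwrite("pics/w8.png",c["color"][:,:,::-1]); np.savez("pics/w8.npz",**c)
plan(.4442,.107,.0255,83.3)
E
```

```text
time_s: 22.68
ee_pos: [0.4443, 0.1071, 0.131]
eef_rot: [3.141, -0.0, 1.454]
force: [-0.2, 0.1, -1.8]
grip_width: 0.0502
t 22.73 at [0.4448 0.1069 0.1309] yaw 83.3 grip 0.0503 F [-0.2  0.  -1.8] -> shift cm [ 0.   -0.07 10.54] turn [ 0.1 -0.  -0. ]
```

View pics/w8.png

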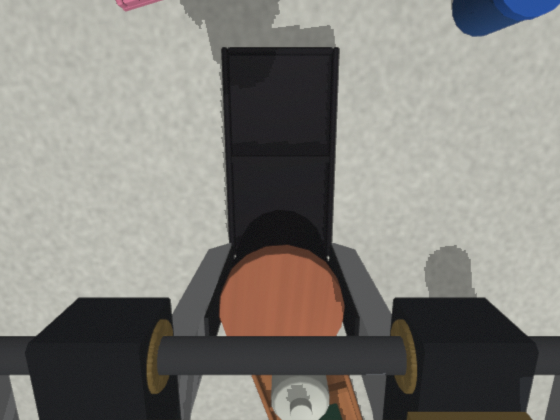

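```bash
python3 -m creep '[0,0,3,0,0,0,-1, 0,0,6,0,0,0,-1, 0,0,8.5,0,0,0,-1, 0,0,9.8,0,0,0,-1, 0,0,10.2,0,0,0,-1, 0,0,10.5,0,0,0,-1, 0,0,10.5,0,0,0,-1, 0,0,10.5,0,0,0,-1, 0,0,10.5,0,0,0,0.3, 0,0,10.5,0,0,0,0.6, 0,0,10.5,0,0,0,0.8, 0,0,10.5,0,0,0,0.8]'; python3 - <<'E'
from h import *
plan(.6155,.2455,.14,83.3)
E
```

```text
time_s: 24.22
ee_pos: [0.444, 0.1069, 0.0255]
eef_rot: [3.142, 0.0, 1.454]
force: [0.7, -0.1, -0.4]
grip_width: 0.0841
t 24.23 at [0.444  0.1069 0.0255] yaw 83.3 grip 0.0841 F [ 0.7 -0.1 -0.4] -> shift cm [ 15.77  15.41 -11.45] turn [ 0.  0. -0.]
```

```bash
python3 -m creep '[0,0,-3,0,0,0,0.8, 0,0,-7,0,0,0,1, 0,0,-11,0,0,0,1, 1.8,1.8,-12,0,0,0,1, 5,4.9,-12,0,0,0,1, 8.5,8.3,-12,0,0,0,1, 12,11.7,-12,0,0,0,1, 14.8,14.5,-12,0,0,0,1, 15.8,15.4,-12,0,0,0,1, 15.8,15.4,-12,0,0,0,1]'; python3 - <<'E'
from h import *
from station import eyes
c=eyes.camera("wrist"); cv2.imwrite("pics/w9.png",c["color"][:,:,::-1]); np.savez("pics/w9.npz",**c)
plan(.6155,.2455,.02,83.3)
hsv=cv2.cvtColor(c["color"],cv2.COLOR_RGB2HSV); m=((hsv[...,1]>100)&(abs(hsv[...,0].astype(int)-117)<13)).astype(np.uint8)
k,l,st,ce=cv2.connectedComponentsWithStats(m)
for i in range(1,k):
    if st[i,4]>500: print(st[i],ce[i].round(1),(onz(c,*ce[i],.065)*1e3).round(1))
E
```

```text
time_s: 25.48
ee_pos: [0.6154, 0.2462, 0.1446]
eef_rot: [-3.141, 0.0, 1.454]
force: [-1.3, -0.4, -0.8]
grip_width: 0.0941
t 25.52 at [0.6151 0.2457 0.1449] yaw 83.3 grip 0.0943 F [-0.6 -0.2 -0.8] -> shift cm [-1.000e-02  5.000e-02  1.249e+01] turn [-0.  0. -0.]
[ 251  177   62   72 3334] [281.4 214.1] [616. 249.  65.]
```

View pics/w9.png

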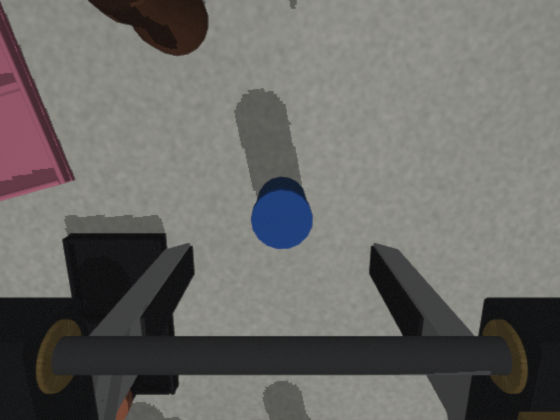

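```bash
python3 -m creep '[0,0.1,3,0,0,0,1, 0,0.1,6,0,0,0,1, 0,0.1,9,0,0,0,1, 0,0.1,11.5,0,0,0,1, 0,0.1,12.5,0,0,0,1, 0,0.1,12.5,0,0,0,1, 0,0.1,12.5,0,0,0,-1, 0,0.1,12.5,0,0,0,-1, 0,0.1,12.5,0,0,0,-1, 0,0.1,12.5,0,0,0,-1, 0,0.1,12.5,0,0,0,-1, 0,0.1,12.5,0,0,0,-1]' 25; python3 - <<'E'
from h import *
plan(.4535,.1885,.13,83.3)
E
```

```text
time_s: 27.02
ee_pos: [0.6164, 0.2457, 0.0205]
eef_rot: [3.142, -0.0, 1.454]
force: [-0.9, 0.5, -0.0]
grip_width: 0.0461
t 27.02 at [0.6164 0.2457 0.0205] yaw 83.3 grip 0.0461 F [-0.9  0.5 -0. ] -> shift cm [ -7.59 -15.51 -10.95] turn [ 0. -0. -0.]
```

```bash
python3 -m creep '[0,0,-1,0,0,0,-1, 0,0,-4,0,0,0,-1, 0,0,-7.5,0,0,0,-1, -0.4,-0.8,-10.5,0,0,0,-1, -1.6,-3.2,-11,0,0,0,-1, -3.1,-6.3,-11,0,0,0,-1, -4.8,-9.8,-11,0,0,0,-1, -6.4,-13,-11,0,0,0,-1, -7.3,-14.9,-11,0,0,0,-1, -7.6,-15.5,-11,0,0,0,-1, -7.6,-15.5,-11,0,0,0,-1]'; python3 - <<'E'
from h import *
from station import eyes
c=eyes.camera("wrist"); cv2.imwrite("pics/w10.png",c["color"][:,:,::-1]); np.savez("pics/w10.npz",**c)
plan(.4535,.1885,.0255,83.3)
E
```

```text
time_s: 28.4
ee_pos: [0.454, 0.1885, 0.131]
eef_rot: [3.141, -0.0, 1.454]
force: [-0.4, 0.5, -1.0]
grip_width: 0.0465
t 28.45 at [0.4542 0.1886 0.1308] yaw 83.3 grip 0.0464 F [ 0.2  0.9 -1.9] -> shift cm [-0.02 -0.08 10.53] turn [ 0. -0. -0.]
```

View pics/w10.png

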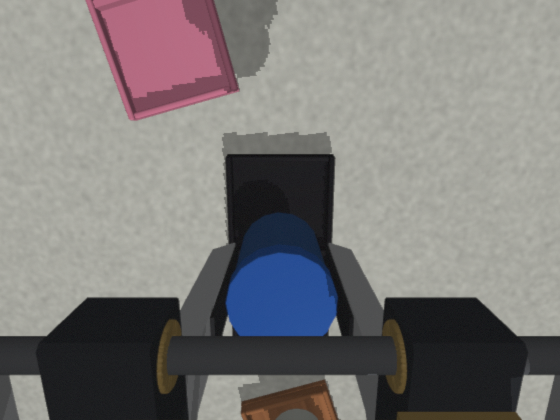

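```bash
python3 -m creep '[0,0,3,0,0,0,-1, 0,0,6,0,0,0,-1, 0,0,8.5,0,0,0,-1, 0,0,9.8,0,0,0,-1, 0,0,10.2,0,0,0,-1, 0,0,10.5,0,0,0,-1, 0,0,10.5,0,0,0,-1, 0,0,10.5,0,0,0,-1, 0,0,10.5,0,0,0,0.3, 0,0,10.5,0,0,0,0.6, 0,0,10.5,0,0,0,0.8, 0,0,10.5,0,0,0,0.8]'
```

```text
time_s: 29.95
ee_pos: [0.4536, 0.1884, 0.0255]
eef_rot: [3.142, -0.0, 1.453]
force: [-0.3, 0.6, -0.9]
grip_width: 0.0823
```

Now retreat straight up, then go aside for a clear look: lifting to about z 0.34 and shifting back along −y above the black tray to see it with the wrist camera.

```bash
python3 -m creep '[0,0,-3,0,0,0,0.8, 0,0,-7,0,0,0,1, 0,0,-11,0,0,0,1, 0,0,-16,0,0,0,1, -3,0,-21,0,0,0,1, -7,0,-26,0,0,0,1, -12,0,-28,0,0,0,1, -17,0,-28,0,0,0,1, -20,0,-28,0,0,0,1, -20,0,-28,0,0,0,1, -20,0,-28,0,0,0,1]'; python3 - <<'E'
from h import *
from station import eyes
for n in("wrist","scene","side"):
    c=eyes.camera(n); cv2.imwrite(f"pics/{n}11.png",c["color"][:,:,::-1]); np.savez(f"pics/{n}11.npz",**c)
plan(.46,-.2,.3,83.3)
E
```

```text
time_s: 31.32
ee_pos: [0.4303, -0.0098, 0.3054]
eef_rot: [-3.142, -0.0, 1.453]
force: [0.2, -0.3, 0.3]
grip_width: 0.0941
t 31.48 at [ 0.4303 -0.0094  0.3054] yaw 83.4 grip 0.0938 F [ 0.3 -0.2  0. ] -> shift cm [-18.59   5.16   0.54] turn [-0.  -0.   0.1]
```

View pics/wrist11.png

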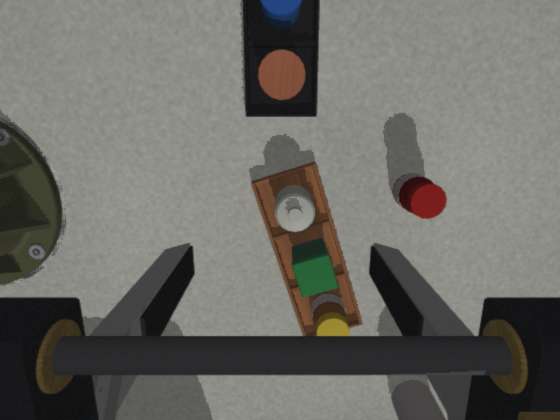

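View pics/scene11.png

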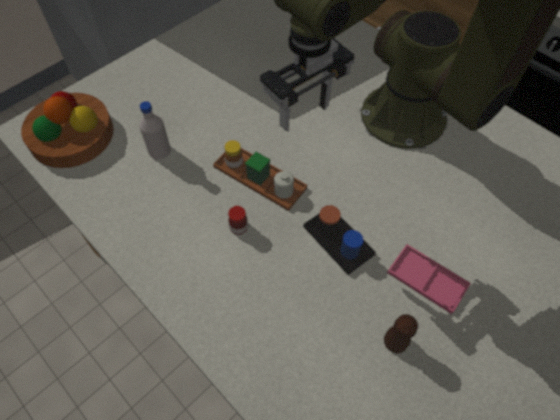

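```bash
python3 - <<'E'
from h import *
def fr(xy,C,a):
    a=np.radians(a);d=np.asarray(xy[:2])*1e3-C;return np.round([d@[np.cos(a),np.sin(a)],d@[-np.sin(a),np.cos(a)]],1)
O=(np.array([456.5,-132]),10.8);B=(np.array([449,147.7]),-6.7)
c=load("pics/wrist11.npz")
for n,p,z,T in[("coffee",(282,75),.075,B),("sugar knob",(295,212),.071,O),("caddy",(315,274),.073,O),("honey",(333,330),.075,O)]: print("wrist",n,fr(onz(c,*p,z),*T))
C={n:load(f"pics/{n}11.npz") for n in("scene","side")}
for n in C:
    c=C[n];hsv=cv2.cvtColor(c["color"],cv2.COLOR_RGB2HSV);h=hsv[...,0].astype(int);h2=np.where(h<5,h+180,h)
    for nm,m,z,T in[("yellow",(h>=21)&(h<=33),.066,O),("green",(h>=45)&(h<=85),.05,O),("blue",(h>=105)&(h<=130),.05,B),("copper/brown",(h>=5)&(h<=17),.073,B),("red",(h2>=172)&(h2<=184),.06,None)]:
        k,l,st,ce=cv2.connectedComponentsWithStats((m&(hsv[...,1]>105)&(hsv[...,2]>40)).astype(np.uint8))
        for i in range(1,k):
            if 40<st[i,4]<450: 
                w=onz(c,*ce[i],z); print(n,nm,ce[i].round(1),st[i,4],(w*1e3).round(0)[:2], fr(w,*T) if T else "")
E
```

```text
wrist coffee [  0.8 -42.9]
wrist sugar knob [ 1.8 84.4]
wrist caddy [2.3 1.3]
wrist honey [  2.8 -80.2]
scene yellow [232.2 147.8] 205 [ 472. -215.] [ -0.2 -84.1]
scene green [257.1 162.2] 277 [ 450. -143.] [-8.7 -9.5]
scene blue [145.3 106.7] 92 [ 542. -512.] [ 169.2 -644.7]
scene blue [351.  242.7] 447 [455. 188.] [ 0.9 40.3]
scene copper/brown [329.4 214.9] 309 [446. 108.] [  1.7 -39.8]
scene copper/brown [404.6 324.4] 240 [533. 400.] [ 53.9 260.2]
scene copper/brown [388.9 336.7] 41 [577. 393.] [ 98.4 259. ]
scene red [64.4 96.1] 120 [ 688. -700.] 
scene red [236.7 216. ] 283 [602. -51.] 
side yellow [347.6 157.4] 169 [ 474. -213.] [  2.3 -83. ]
side green [334.3 179.9] 418 [ 457. -129.] [0.8 2.9]
side copper/brown [282.8 228.1] 267 [442. 110.] [ -2.1 -38.5]
side red [279.9 170.1] 241 [595. -47.]
```

```bash
python3 - <<'E'
import cv2
a=cv2.imread("pics/scene11.png")[130:280,200:390]; cv2.imwrite("pics/z11.png",cv2.resize(cv2.convertScaleAbs(a,alpha=1.6),None,fx=4,fy=4,interpolation=cv2.INTER_CUBIC))
E
```

```text
(no output)
```

View pics/z11.png

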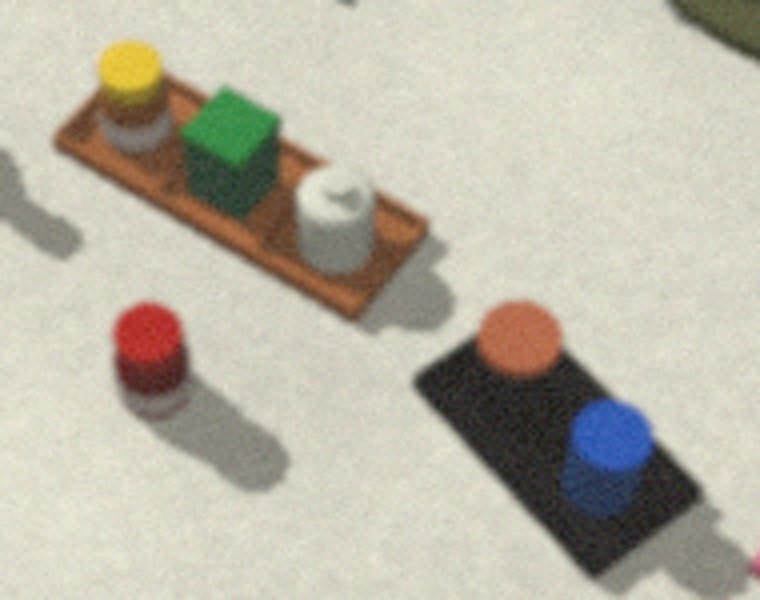

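View pics/side11.png

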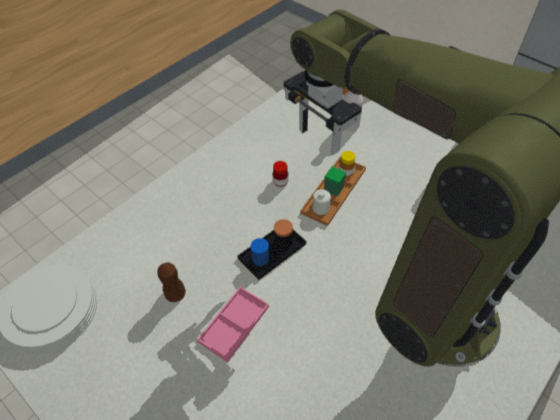

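Each item stands upright near the centre of its compartment. The jam jar, bottle cap and mill appear at their starting pixels, within about 2 px. The arm is clear, so I'm handing in.

```bash
python3 -c "
from station import ctrl; print(ctrl.hand_in())"
```

```text
the job is handed in; nothing more can be done
None
```

Both trays are made up and the job is handed in, at about 31.5 s of the 131 s allowed; no verdict was reported.

**Where things are:** in the oak tray the tea caddy is in the middle, the honey jar in the −y end and the sugar pot in the +y end. In the black tray the coffee tin is in the −y compartment and the cocoa tin in the +y one. I lowered each item to the compartment floor before opening the fingers.

**Position checks:**

| Item | Views used | Offset from compartment centre |
|---|---|---|
| Tea caddy | wrist, side | within about 3 mm |
| Honey jar | wrist, scene, side | within about 3 mm |
| Coffee tin | wrist, scene, side | within about 4 mm |
| Sugar pot | wrist | about 3 mm |
| Cocoa tin | scene | about 1 mm |

- **Disagreement:** the scene camera put the caddy about 9 mm off on each axis. Its colour mask caught mainly the lit top, which I then placed at mid-height. The other two views show it centred.
- **Upright and flat:** I judged these from the pictures and from the release height matching the floor. I did not measure tilt.
- **Bystanders:** the jam jar and pepper mill look unmoved. The bottle's blue cap is at its starting pixel in the scene view; in the final side view the bottle is out of sight, apparently hidden behind the gripper.
- **Forces:** wrist force readings at the end of each move stayed under about 3 N.

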